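Move a row of canisters from coasters to the rack in order

TASK

Move the four glazed canisters from the coasters into the four bays of the olive-green wooden rack, one to a bay, standing upright, in the order of their row: the canister that now stands nearest the robot goes into the bay beside the brass finial, the next one along the row into the next bay, and so on, so that the farthest one ends up at the white finial. They are ceramic: carry them without tipping any over and set each one down without dropping it.

Things in the scene. Friction and masses are not known exactly. Their poses are not given: they have to be found in the camera images.
- canister_turquoise: Round lidded ceramic canister glazed turquoise (lid turquoise too, cream band near the top, small brass knob on the lid), loose, about 0.25 kg. Straight body 46 mm diameter from 0 to 70 mm height, lid 49 mm diameter from 70 to 77 mm, knob 16 mm diameter up to 90 mm. Origin: centre of its underside; z up along its axis.
- canister_red: Round lidded ceramic canister glazed red (lid red too, cream band near the top, small brass knob on the lid), loose, about 0.25 kg. Straight body 46 mm diameter from 0 to 70 mm height, lid 49 mm diameter from 70 to 77 mm, knob 16 mm diameter up to 90 mm. Origin: centre of its underside; z up along its axis.
- canister_yellow: Round lidded ceramic canister glazed yellow (lid yellow too, cream band near the top, small brass knob on the lid), loose, about 0.25 kg. Straight body 46 mm diameter from 0 to 70 mm height, lid 49 mm diameter from 70 to 77 mm, knob 16 mm diameter up to 90 mm. Origin: centre of its underside; z up along its axis.
- canister_blue: Round lidded ceramic canister glazed blue (lid blue too, cream band near the top, small brass knob on the lid), loose, about 0.25 kg. Straight body 46 mm diameter from 0 to 70 mm height, lid 49 mm diameter from 70 to 77 mm, knob 16 mm diameter up to 90 mm. Origin: centre of its underside; z up along its axis.
- coaster_turquoise: Fixed square turquoise coaster, 62 x 62 x 6 mm, under the turquoise canister at the start. The four coasters lie in a straight row, 70 mm apart, on a fixed dark board 310 x 94 x 12 mm. Origin: centre of its underside, 12 mm above the table (its top is 18 mm above it). x runs along the row, away from the robot (within 15 degrees of straight ahead).
- coaster_red: Fixed square red coaster, 62 x 62 x 6 mm, under the red canister at the start. The four coasters lie in a straight row, 70 mm apart, on a fixed dark board 310 x 94 x 12 mm. Origin: centre of its underside, 12 mm above the table (its top is 18 mm above it). x runs along the row, away from the robot (within 15 degrees of straight ahead).
- coaster_yellow: Fixed square yellow coaster, 62 x 62 x 6 mm, under the yellow canister at the start. The four coasters lie in a straight row, 70 mm apart, on a fixed dark board 310 x 94 x 12 mm. Origin: centre of its underside, 12 mm above the table (its top is 18 mm above it). x runs along the row, away from the robot (within 15 degrees of straight ahead).
- coaster_blue: Fixed square blue coaster, 62 x 62 x 6 mm, under the blue canister at the start. The four coasters lie in a straight row, 70 mm apart, on a fixed dark board 310 x 94 x 12 mm. Origin: centre of its underside, 12 mm above the table (its top is 18 mm above it). x runs along the row, away from the robot (within 15 degrees of straight ahead).
- rack: Fixed low olive-green wooden rack, base 370 x 78 x 10 mm, four open bays in a row along its x, each 62 x 62 mm inside, walls 8 mm thick. Origin: centre of its underside, on the table; x along the row (within 15 degrees of straight ahead), z up. Bay centres at x = -105, -35, 35, 105 mm, y = 0; bay floor at z = 10 mm, wall tops at z = 24 mm.
- finial_brass: Fixed brass knob-shaped ornament, 28 mm diameter, 46 mm tall, on the rack's base at one end of the bays: x = 165 or -165 mm in the rack's frame (a white one like it stands at the other end). The nearest bay's centre is 60 mm from it. Origin: centre of its underside, 10 mm above the table.
Not all that is in view belongs to the job. Leave any pink look-alike of the canister_red alone.

How it is judged (in metres and radians):
At the end, for the whole second after the job is handed in: Each canister stands upright (0.1 rad) on its bay's floor (5 mm), within 12 mm of the rack's midline and within 15 mm of its distance from the brass finial: 60, 130, 200, 270 mm, from the nearest to the farthest coaster; all released and at rest (((x of each of coaster_red, coaster_yellow, coaster_blue in the frame of coaster_turquoise above -0.035 m and horizontal distance between canister_turquoise and finial_brass between 0.045 and 0.075 m) or (x of any of coaster_red, coaster_yellow, coaster_blue in the frame of coaster_turquoise below -0.035 m and x of each of coaster_red, coaster_yellow, coaster_blue in the frame of coaster_turquoise above -0.105 m and horizontal distance between canister_turquoise and finial_brass between 0.115 and 0.145 m) or (x of any of coaster_red, coaster_yellow, coaster_blue in the frame of coaster_turquoise below -0.105 m and x of each of coaster_red, coaster_yellow, coaster_blue in the frame of coaster_turquoise above -0.175 m and horizontal distance between canister_turquoise and finial_brass between 0.185 and 0.215 m) or (x of any of coaster_red, coaster_yellow, coaster_blue in the frame of coaster_turquoise below -0.175 m and horizontal distance between canister_turquoise and finial_brass between 0.255 and 0.285 m)) and y of canister_turquoise in the frame of rack between -0.012 and 0.012 m and z of canister_turquoise in the frame of rack between 0.005 and 0.015 m and angle between each of canister_turquoise, canister_red, canister_yellow, canister_blue's own z axis and vertical below 0.1 rad and linear speed of each of canister_turquoise, canister_red, canister_yellow, canister_blue below 0.02 m/s and contact force between each of canister_turquoise, canister_red, canister_yellow, canister_blue and the fingers below 0.05 N and ((x of each of coaster_turquoise, coaster_yellow, coaster_blue in the frame of coaster_red above -0.035 m and horizontal distance between canister_red and finial_brass between 0.045 and 0.075 m) or (x of any of coaster_turquoise, coaster_yellow, coaster_blue in the frame of coaster_red below -0.035 m and x of each of coaster_turquoise, coaster_yellow, coaster_blue in the frame of coaster_red above -0.105 m and horizontal distance between canister_red and finial_brass between 0.115 and 0.145 m) or (x of any of coaster_turquoise, coaster_yellow, coaster_blue in the frame of coaster_red below -0.105 m and x of each of coaster_turquoise, coaster_yellow, coaster_blue in the frame of coaster_red above -0.175 m and horizontal distance between canister_red and finial_brass between 0.185 and 0.215 m) or (x of any of coaster_turquoise, coaster_yellow, coaster_blue in the frame of coaster_red below -0.175 m and horizontal distance between canister_red and finial_brass between 0.255 and 0.285 m)) and y of canister_red in the frame of rack between -0.012 and 0.012 m and z of canister_red in the frame of rack between 0.005 and 0.015 m and ((x of each of coaster_turquoise, coaster_red, coaster_blue in the frame of coaster_yellow above -0.035 m and horizontal distance between canister_yellow and finial_brass between 0.045 and 0.075 m) or (x of any of coaster_turquoise, coaster_red, coaster_blue in the frame of coaster_yellow below -0.035 m and x of each of coaster_turquoise, coaster_red, coaster_blue in the frame of coaster_yellow above -0.105 m and horizontal distance between canister_yellow and finial_brass between 0.115 and 0.145 m) or (x of any of coaster_turquoise, coaster_red, coaster_blue in the frame of coaster_yellow below -0.105 m and x of each of coaster_turquoise, coaster_red, coaster_blue in the frame of coaster_yellow above -0.175 m and horizontal distance between canister_yellow and finial_brass between 0.185 and 0.215 m) or (x of any of coaster_turquoise, coaster_red, coaster_blue in the frame of coaster_yellow below -0.175 m and horizontal distance between canister_yellow and finial_brass between 0.255 and 0.285 m)) and y of canister_yellow in the frame of rack between -0.012 and 0.012 m and z of canister_yellow in the frame of rack between 0.005 and 0.015 m and ((x of each of coaster_turquoise, coaster_red, coaster_yellow in the frame of coaster_blue above -0.035 m and horizontal distance between canister_blue and finial_brass between 0.045 and 0.075 m) or (x of any of coaster_turquoise, coaster_red, coaster_yellow in the frame of coaster_blue below -0.035 m and x of each of coaster_turquoise, coaster_red, coaster_yellow in the frame of coaster_blue above -0.105 m and horizontal distance between canister_blue and finial_brass between 0.115 and 0.145 m) or (x of any of coaster_turquoise, coaster_red, coaster_yellow in the frame of coaster_blue below -0.105 m and x of each of coaster_turquoise, coaster_red, coaster_yellow in the frame of coaster_blue above -0.175 m and horizontal distance between canister_blue and finial_brass between 0.185 and 0.215 m) or (x of any of coaster_turquoise, coaster_red, coaster_yellow in the frame of coaster_blue below -0.175 m and horizontal distance between canister_blue and finial_brass between 0.255 and 0.285 m)) and y of canister_blue in the frame of rack between -0.012 and 0.012 m and z of canister_blue in the frame of rack between 0.005 and 0.015 m); the robot touches nothing.
It fails at once if A canister is tipped over (more than 0.6 rad) (angle between any of canister_turquoise, canister_red, canister_yellow, canister_blue's own z axis and vertical above 0.6 rad).
It fails at once if A canister is dropped or thrown (moves faster than 0.6 m/s while no finger touches it, as after a fall of about 18 mm) ((linear speed of canister_turquoise above 0.6 m/s and contact force between canister_turquoise and the fingers below 0.05 N) or (linear speed of canister_red above 0.6 m/s and contact force between canister_red and the fingers below 0.05 N) or (linear speed of canister_yellow above 0.6 m/s and contact force between canister_yellow and the fingers below 0.05 N) or (linear speed of canister_blue above 0.6 m/s and contact force between canister_blue and the fingers below 0.05 N)).
It also fails if it takes over 118 s, if anything falls off the work surface, if the arm or the gripper's body presses on something with over 40 N, if the wrist force passes 120 N, or if a joint passes its speed limit or range.

ROBOT

A 6-joint arm with a two-finger parallel gripper is mounted at the origin on the work surface. World frame = base frame: x ahead of the robot, y to its left, z up, the work surface at z = 0. Lengths are in mm, angles in rad, forces in N, time in s.
With the tool pointing down it reaches from about 250 to 850 mm from the base axis. Payload 12.5 kg.
Tool frame: the origin (TCP) lies at the very end of the fingers, on their centre line; the grasp point (between the pads) lies 19 mm behind it; z points along the fingers, x is the direction in which the jaws open and shut, and the axes are right-handed (so a half turn about z gives the same grasp; the last joint's range is limited). The gripper opens to 93 mm and grips with 3 to 60 N. Pads are 15 mm wide; open, the fingers measure 128 mm over their backs; the gripper's body (75 mm by 188 mm) begins 65 mm behind the grasp point.
Start: joints at [-1.284, 0.351, 1.652, -0, 1.139, -0.085], TCP at [199.829, -512.399, 196.033] pointing down, gripper open.
Joint ranges: [-2.75, 2.75], [-0.79, 2.1], [0.01, 2.65], [-1.57, 4.71], [0.07, 3.14], [-2.87, 2.87]. Speed limits (rad/s): [2.22, 2.22, 2.79, 3.14, 3.14, 3.14].

INTERFACE

Orientations are given as a rotation vector (axis times angle).
In Python, from bench import ctrl gives the robot as it stands. Calls block until the motion is done:
- ctrl.reach(position, orientation): joint-space move of the TCP to a pose.
- ctrl.movel(position, rotation=None, rate=150, stop_force=None): straight line of the TCP; rotation=None keeps the orientation; rate is the mean speed in mm/s. With stop_force (N) it stops when the force on the tool has changed by that much, and returns True; else False.
- ctrl.move_j(angles): joint-space move.
- ctrl.move_gripper(opening, squeeze=None): finger opening in mm; squeeze is the grip in N (None keeps the last); returns when the fingers have stopped.
- ctrl.dwell(seconds).
- ctrl.inverse_kinematics(position, orientation): joint angles nearest the present ones, or None.
- ctrl.read_camera(name): name is "side" or "top" or "wrist"; returns a dict with "frame" (384x512x3 uint8, red, green, blue), "mtx" (3x3 intrinsics, pixels), "cam_to_world" (4x4, takes a point from camera to world coordinates); the wrist camera has in their place "hand_eye" (4x4, takes a point from camera to tool coordinates, whose origin is the TCP and whose axes are the tool frame's). Camera axes: x right, y down, z forward; pixel columns grow to the right and rows downward; lengths in mm; the calibration is good to about 2 mm. The wrist camera is an equidistant fisheye: a pixel r from the principal point sees the ray r / f radians off the axis. A picture is of the moment at which its call begins: read the wrist's pose just before it. There is no depth.
A pose or a line that the arm cannot do raises ctrl.PlanningError and nothing moves.
- ctrl.sign_off(): hands the job in, once; it reports no verdict.
Readings, each from a call of its own:
- ctrl.current_time(): time.
- ctrl.current_q(): joint angles.
- ctrl.current_dq(): joint speeds.
- ctrl.current_joint_efforts(): joint torques, N m.
- ctrl.current_ee_pos(): TCP position.
- ctrl.current_tool_rot(): TCP orientation.
- ctrl.current_contact_force(): force on the tool from outside, world axes, zero at the start.
- ctrl.current_ft_torque(): the same for the moment, N m.
- ctrl.current_gripper_width(): finger opening in mm.
Only numpy, scipy, OpenCV 4.12 (cv2) and the standard library are available. Lean on these libraries where they do the work, as an engineer would, in place of code of your own. Each camera call takes 0.05 s, during which the arm holds its last target.

## Working session

There is one attempt and no reset: what is moved stays moved. The work goes in short steps, each a Python script; the robot and the scene stay as the last script left them, time stands still between calls to the robot, and variables do not carry over. Pictures are saved under pics/ and viewed, and the job is handed in when it is done.

```bash
ls; mkdir -p pics; python3 - <<'E'
from bench import ctrl
import cv2
for n in ["side","top","wrist"]:
    r=ctrl.read_camera(n); cv2.imwrite(f"pics/{n}0.png",r["frame"][:,:,::-1])
    print(n,r["mtx"].round(1).tolist(),(r.get("cam_to_world") if n!="wrist" else r["hand_eye"]).round(3).tolist())
print(ctrl.current_tool_rot(),ctrl.current_time())
E
```

```text
pics
side [[398.6, 0.0, 257.3], [0.0, 398.6, 192.6], [0.0, 0.0, 1.0]] [[0.976, -0.117, 0.183, 355.877], [-0.217, -0.585, 0.781, -647.165], [0.016, -0.802, -0.597, 572.383], [0.0, 0.0, 0.0, 1.0]]
top [[396.6, 0.0, 257.0], [0.0, 396.6, 197.3], [0.0, 0.0, 1.0]] [[0.011, -0.997, 0.076, 463.504], [-1.0, -0.01, 0.014, 22.699], [-0.014, -0.076, -0.997, 870.854], [0.0, 0.0, 0.0, 1.0]]
wrist [[297.3, 0.0, 256.1], [0.0, 297.3, 189.9], [0.0, 0.0, 1.0]] [[1.0, 0.0, -0.0, -0.485], [0.0, 0.968, 0.251, -69.559], [0.0, -0.251, 0.968, -189.012], [0.0, 0.0, 0.0, 1.0]]
[-2.59328597e+00  1.77227102e+00  1.04217372e-03] 0.15
```

View pics/top0.png

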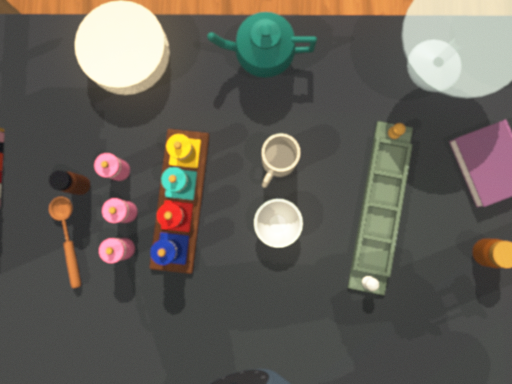

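View pics/side0.png

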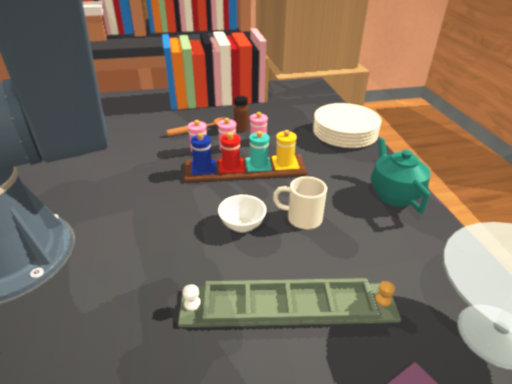

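View pics/wrist0.png

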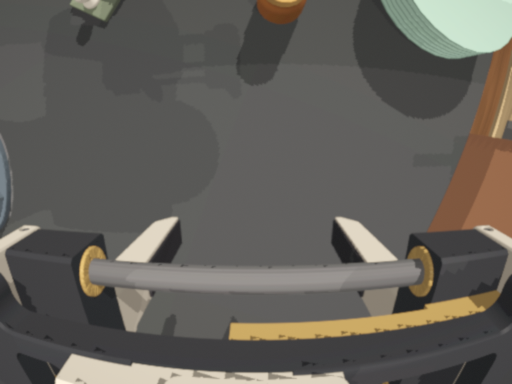

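Blue is nearest the robot at top-view pixel (166,250). Red follows at (173,215), turquoise at (178,181) and yellow, farthest, at (183,148). The brass finial is at the far end of the rack (397,130) and the white one at the near end (370,284). 

Possible mix-ups:
- **Red canister:** three pink look-alikes at (109,166), (118,210) and (116,250).
- **Turquoise canister:** the teapot at (265,40).
- **Brass finial:** an orange bottle at (495,253).
- **White finial:** the cups at (278,222) and (281,155).

I choose the four canisters on the coloured coasters. Next I'll check them in crops and measure.

```bash
python3 - <<'E'
import cv2,numpy as np
t=cv2.imread("pics/top0.png"); s=cv2.imread("pics/side0.png")
a=cv2.resize(t[120:280,90:220],None,fx=3,fy=3,interpolation=cv2.INTER_CUBIC)
b=cv2.resize(t[115:300,340:420],None,fx=3,fy=3,interpolation=cv2.INTER_CUBIC)
h=max(a.shape[0],b.shape[0]); p=lambda i:cv2.copyMakeBorder(i,0,h-i.shape[0],0,10,cv2.BORDER_CONSTANT)
cv2.imwrite("pics/crop_top.png",np.hstack([p(a),p(b)]))
a=cv2.resize(s[105:185,170:320],None,fx=4,fy=4,interpolation=cv2.INTER_CUBIC)
b=cv2.resize(s[270:335,170:410],None,fx=2.5,fy=2.5,interpolation=cv2.INTER_CUBIC)
cv2.imwrite("pics/crop_side.png",np.vstack([a,b]))
E
```

```text
(no output)
```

View pics/crop_top.png

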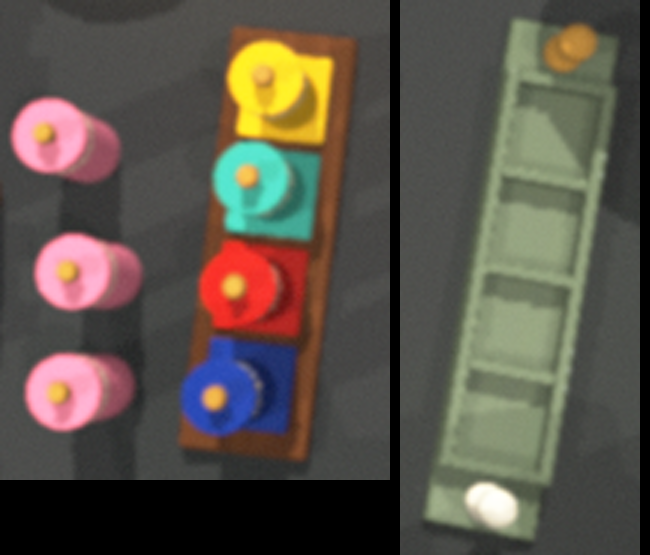

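View pics/crop_side.png

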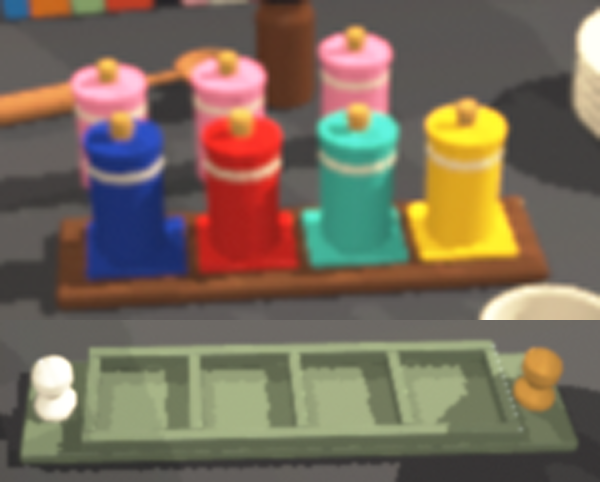

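The crops confirm the order: blue, red, turquoise, yellow from near to far, with brass at the far end of the rack. The three pinks are decoys, off the coasters. Next I triangulate the knobs and finials.

```bash
cat > h.py <<'E'
import cv2,numpy as np
from bench import ctrl
def ray(c,uv):
    K=c["mtx"];T=c["cam_to_world"]
    d=T[:3,:3]@np.linalg.inv(K)@np.array([uv[0],uv[1],1.]); return T[:3,3],d/np.linalg.norm(d)
def plane(c,uv,z):
    o,d=ray(c,uv); return o+d*(z-o[2])/d[2]
def tri(r1,r2):
    (a,u),(b,v)=r1,r2
    A=np.stack([u,-v],1); t=np.linalg.lstsq(A,b-a,rcond=None)[0]
    p,q=a+u*t[0],b+v*t[1]; return (p+q)/2,np.linalg.norm(p-q)
def blob(img,mask,seed,r):
    m=np.zeros(mask.shape,np.uint8); x,y=map(int,seed)
    m[y-r:y+r+1,x-r:x+r+1]=mask[y-r:y+r+1,x-r:x+r+1]
    n,l,s,c=cv2.connectedComponentsWithStats(m)
    if n<2:return None
    k=1+np.argmax(s[1:,4]); return c[k],s[k,4]
E
python3 - <<'E'
from h import *
T=ctrl.read_camera("top");S=ctrl.read_camera("side")
def brass(f):
    h=cv2.cvtColor(f,cv2.COLOR_RGB2HSV); return cv2.inRange(h,(10,80,90),(23,235,255))
mt,ms=brass(T["frame"]),brass(S["frame"])
tk={'blue':(161,252),'red':(168,215),'turq':(172,178),'yel':(177.5,145.5),'p1':(104,164),'p2':(112,210),'p3':(109,250)}
sk={'blue':(200,136),'red':(230,135.5),'turq':(259.5,134),'yel':(287,132.5)}
for k in tk:
    a=blob(0,mt,tk[k],5); b=blob(0,ms,sk[k],4) if k in sk else None
    print(k,a,b)
    ta=a[0] if a else tk[k]
    if k=='yel': ta=tk[k]
    print('  pl108',plane(T,ta,105).round(1), end=' ')
    if k in sk:
        sb=b[0] if b and k!='yel' else sk[k]
        p,e=tri(ray(T,ta),ray(S,sb)); print('tri',p.round(1),round(e,1))
    print()
ht=cv2.cvtColor(T["frame"],cv2.COLOR_RGB2HSV);hs=cv2.cvtColor(S["frame"],cv2.COLOR_RGB2HSV)
w=lambda h:cv2.inRange(h,(0,0,170),(180,60,255))
def fin(n,m1,s1,m2,s2):
    a=blob(0,m1,s1,12);b=blob(0,m2,s2,15);p,e=tri(ray(T,a[0]),ray(S,b[0]));print(n,a,b,p.round(1),round(e,1));return p
fb=fin('brass',cv2.inRange(ht,(8,100,60),(23,255,255)),(397,130),cv2.inRange(hs,(8,100,60),(23,255,255)),(385,293))
fw=fin('white',w(ht),(370,284),w(hs),(191,297))
print(np.linalg.norm((fb-fw)[:2]))
for c,h,sd,n in((T,ht,(385,200),'top'),(S,hs,(290,300),'side')):
    g=cv2.inRange(h,(35,30,50),(75,140,255)); 
    n_,l,s,ce=cv2.connectedComponentsWithStats(cv2.morphologyEx(g,cv2.MORPH_CLOSE,np.ones((5,5))))
    i=l[sd[1],sd[0]]; print(n,i,s[i]); cs,_=cv2.findContours((l==i).astype(np.uint8),0,1)
    cn=max(cs,key=cv2.contourArea); q=cv2.approxPolyDP(cn,6,True)[:,0]; print(q.tolist())
    print([plane(c,x,10)[:2].round(0).tolist() for x in q])
# coaster-board
E
```

```text
blue (array([161.14285714, 252.23809524]), np.int32(42)) (array([199.93103448, 135.4137931 ]), np.int32(29))
  pl108 [413.8 216.8 105. ] tri [413.7 216.5 106.4] 0.5

red (array([167.65454545, 215.07272727]), np.int32(55)) (array([229.67567568, 134.67567568]), np.int32(37))
  pl108 [485.4 206.3 105. ] tri [484.9 205.9 106.8] 0.9

turq (array([172.16666667, 178.5       ]), np.int32(36)) (array([259.17857143, 133.21428571]), np.int32(28))
  pl108 [556.7 199.4 105. ] tri [556.4 198.9 107.2] 0.2

yel (array([177.75384615, 146.09230769]), np.int32(65)) (array([286.19565217, 132.32608696]), np.int32(46))
  pl108 [622.  190.7 105. ] tri [623. 190. 107.] 2.9

p1 (array([104.08333333, 163.88888889]), np.int32(36)) None
  pl108 [584.3 334.  105. ] 
p2 (array([112., 210.]), np.int32(37)) None
  pl108 [494.1 314.9 105. ] 
p3 (array([109. , 250.5]), np.int32(40)) None
  pl108 [416.  317.7 105. ] 
brass (array([396.3627907 , 130.41860465]), np.int32(215)) (array([384.76439791, 293.60209424]), np.int32(382)) [ 673.8 -262.5   30. ] 0.2
white (array([370.11675127, 282.73096447]), np.int32(197)) (array([191.17232376, 296.97911227]), np.int32(383)) [ 350.4 -202.8   30.7] 1.3
328.9298025467589
top 38 [ 347  121   66  175 6468]
[[377, 121], [347, 287], [384, 295], [412, 128], [391, 140], [386, 130], [393, 123]]
[[700.0, -227.0], [339.0, -159.0], [323.0, -238.0], [685.0, -304.0], [657.0, -257.0], [680.0, -247.0], [695.0, -262.0]]
side 30 [ 177  278  224   50 8918]
[[400, 316], [393, 298], [387, 308], [374, 302], [378, 283], [366, 278], [214, 280], [199, 287], [196, 311], [185, 310], [181, 296], [177, 325]]
[[689.0, -297.0], [695.0, -260.0], [675.0, -278.0], [658.0, -261.0], [685.0, -223.0], [668.0, -208.0], [393.0, -156.0], [365.0, -166.0], [355.0, -217.0], [337.0, -211.0], [332.0, -180.0], [322.0, -238.0]]
```

```bash
cat >> h.py <<'E'
from scipy.spatial.transform import Rotation as Ro
def rot(yaw,sgn=1):  # row direction yaw; tool z down, tool x across the row
    x=sgn*np.array([-np.sin(yaw),np.cos(yaw),0]); z=np.array([0,0,-1.]); y=np.cross(z,x)
    return Ro.from_matrix(np.stack([x,y,z],1)).as_rotvec()
C={'blue':(413.7,216.6),'red':(485,206),'turq':(556.4,199),'yel':(622.5,190.4)}
YR=np.arctan2(190.4-216.6,622.5-413.7)
FB=np.array([673.8,-262.5]);FW=np.array([350.4,-202.8]);M=(FB+FW)/2;U=(FB-FW)/np.linalg.norm(FB-FW)
YK=np.arctan2(U[1],U[0])
B={k:M+U*d for k,d in zip(('blue','red','turq','yel'),(105,35,-35,-105))}
E
python3 - <<'E'
from h import *
T=ctrl.read_camera("top");S=ctrl.read_camera("side")
f=lambda n,a,b:print(n,tri(ray(T,a),ray(S,b))[0].round(1),round(tri(ray(T,a),ray(S,b))[1],1))
for a,b in (((503,178),(402,350)),((487,272),(295,353)),((470,370),(195,356))):
    f('wall',(340+(a[0]-400)/3,115+a[1]/3),(170+b[0]/2.5,270+(b[1]-320)/2.5))
f('coB',(186.3,264.7),(192,173.7)); f('coY',(200.7,139),(299.5,167.5))
print('foot',plane(T,(435,66),5),'plate150',plane(T,(470,32),150),plane(T,(402,32),150), plane(T,(425,85),150))
print(np.degrees([YR,YK]));print(B)
for s in (1,-1):
  for k in C:
    for p,yw,zs in ((C[k],YR,(40,180)),(B[k],YK,(32,180))):
      for z in zs: 
        q=ctrl.inverse_kinematics([p[0],p[1],z],rot(yw,s)); print(s,k,z,None if q is None else np.round(q,2))
E
```

```text
wall [ 585.8 -217.2   28.1] 14.1
wall [ 515.2 -204.    27.2] 6.6
wall [ 446.  -191.3   26.2] 6.6
coB [383.6 183.6  20.7] 1.8
coY [654.1 158.9  20.6] 0.1
foot [ 826.90288021 -359.17549285    5.        ] plate150 [ 831.739192   -361.73563392  150.        ] [ 831.25916659 -235.30628843  150.        ] [ 729.74531003 -275.9793282   150.        ]
[ -7.1520331  -10.45911835]
{'blue': array([ 615.35539201, -251.71106031]), 'red': array([ 546.518464  , -239.00368677]), 'turq': array([ 477.681536  , -226.29631323]), 'yel': array([ 408.84460799, -213.58893969])}
1 blue 40 [ 0.38  0.45  1.99 -0.    0.71 -1.06]
1 blue 180 [ 0.38  0.22  1.88 -0.    1.05 -1.06]
1 blue 32 [-0.46  0.74  1.44 -0.    0.96 -1.85]
1 blue 180 [-0.46  0.58  1.34 -0.    1.22 -1.85]
1 red 40 [ 0.31  0.53  1.83 -0.    0.78 -1.13]
1 red 180 [ 0.31  0.33  1.73 -0.    1.09 -1.13]
1 red 32 [-0.49  0.64  1.65 -0.    0.86 -1.88]
1 red 180 [-0.49  0.45  1.54 -0.    1.15 -1.88]
1 turq 40 [ 0.26  0.62  1.66 -0.    0.86 -1.18]
1 turq 180 [ 0.26  0.44  1.56 -0.    1.14 -1.18]
1 turq 32 [-0.53  0.54  1.83 -0.    0.77 -1.92]
1 turq 180 [-
[... 309 characters left out ...]
    1.05  2.08]
-1 blue 32 [-0.46  0.74  1.44 -0.    0.96  1.3 ]
-1 blue 180 [-0.46  0.58  1.34 -0.    1.22  1.3 ]
-1 red 40 [ 0.31  0.53  1.83 -0.    0.78  2.01]
-1 red 180 [ 0.31  0.33  1.73 -0.    1.09  2.01]
-1 red 32 [-0.49  0.64  1.65 -0.    0.86  1.26]
-1 red 180 [-0.49  0.45  1.54 -0.    1.15  1.26]
-1 turq 40 [ 0.26  0.62  1.66 -0.    0.86  1.96]
-1 turq 180 [ 0.26  0.44  1.56 -0.    1.14  1.96]
-1 turq 32 [-0.53  0.54  1.83 -0.    0.77  1.22]
-1 turq 180 [-0.53  0.33  1.72 -0.    1.09  1.22]
-1 yel 40 [ 0.23  0.71  1.48 -0.    0.95  1.92]
-1 yel 180 [ 0.23  0.55  1.38 -0.    1.21  1.92]
-1 yel 32 [-0.58  0.45  2.   -0.    0.69  1.17]
-1 yel 180 [-0.58  0.21  1.89 -0.    1.04  1.17]
```

Heights agree with the text: knobs about 106.5 (expected about 105), coasters 20.6 against 18, walls about 27 against 24, each about 2 mm high. Finial spacing measures 329 against 330. I'll go above blue and verify with the wrist camera.

```bash
cat >> h.py <<'E'
def wray(c,R,p,uv):
    K=c["mtx"];H=c["hand_eye"]
    x,y=(uv[0]-K[0,2])/K[0,0],(uv[1]-K[1,2])/K[1,1]; th=np.hypot(x,y)
    d=np.array([x,y,0])*np.sin(th)/max(th,1e-9); d[2]=np.cos(th)
    return R@H[:3,3]+p, R@H[:3,:3]@d
def wproj(c,R,p,P):
    K=c["mtx"];H=c["hand_eye"]
    q=R.T@(np.asarray(P,float)-p); q=H[:3,:3].T@(q-H[:3,3]); r=np.hypot(q[0],q[1]); th=np.arctan2(r,q[2])
    return K[:2,2]+K[0,0]*th*q[:2]/r
def wpic(name,marks=()):
    p=np.array(ctrl.current_ee_pos());R=Ro.from_rotvec(ctrl.current_tool_rot()).as_matrix()
    c=ctrl.read_camera("wrist");im=c["frame"][:,:,::-1].copy();cv2.imwrite(f"pics/{name}_raw.png",im)
    for P in marks:
        u=wproj(c,R,p,P).round().astype(int); cv2.drawMarker(im,tuple(int(v) for v in u),(255,0,255),cv2.MARKER_CROSS,8,1)
    cv2.imwrite(f"pics/{name}.png",im); return c,R,p
E
python3 - <<'E'
from h import *
ctrl.move_gripper(70,squeeze=20)
p=ctrl.current_ee_pos(); ctrl.movel([p[0],p[1],250])
ctrl.reach([*C['blue'],200],rot(YR))
wpic("w1",[(*v,108) for v in C.values()])
print(ctrl.current_time(),ctrl.current_gripper_width(),ctrl.current_ee_pos())
E
```

```text
4.2083 70.03840339678898 [414.01080178 216.17925754 200.01078358]
```

View pics/w1.png

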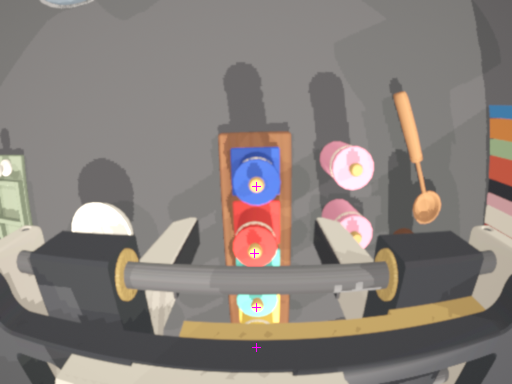

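The projected marks sit on the knobs: blue (256,185), red (254,252), turquoise (256,306). The wrist camera therefore agrees with the two fixed views to about a pixel. Picking blue.

```bash
cat >> h.py <<'E'
def pick(k):
    x,y=C[k]
    ctrl.movel([x,y,120],rot(YR),rate=200)
    ctrl.movel([x,y,40],rate=90)
    ctrl.move_gripper(40,squeeze=25)
    w=ctrl.current_gripper_width(); f0=ctrl.current_contact_force()
    ctrl.movel([x,y,60],rate=60); ctrl.dwell(.1)
    print(k,'width',w,'dF',(np.array(ctrl.current_contact_force())-f0).round(2))
    return w
def place(k,off=(0,0)):
    x,y=B[k]+np.array(off)
    p=ctrl.current_ee_pos(); ctrl.movel([p[0],p[1],180],rate=180)
    ctrl.reach([x,y,180],rot(YK))
    ctrl.movel([x,y,44],rate=130); ctrl.dwell(.15)
    hit=ctrl.movel([x,y,29],rate=20,stop_force=4)
    print(k,'contact',hit,ctrl.current_ee_pos(),np.array(ctrl.current_contact_force()).round(2),ctrl.current_time())
def release(k):
    ctrl.move_gripper(66); p=ctrl.current_ee_pos()
    ctrl.movel([p[0],p[1],60],rate=60); ctrl.movel([p[0],p[1],180],rate=180)
E
python3 - <<'E'
from h import *
if abs(pick('blue')-46)<3:
    p=ctrl.current_ee_pos(); ctrl.movel([p[0],p[1],180],rate=180); x,y=B['blue']
    ctrl.reach([x,y,180],rot(YK)); ctrl.dwell(.1)
    wpic("w2",[(*v,24) for v in B.values()]+[(*FB,56)])
    print(ctrl.current_time(),ctrl.current_gripper_width())
E
```

```text
blue width 47.24889224331108 dF [ 1.23  1.29 -3.78]
9.7083 47.797224493318865
```

View pics/w2.png

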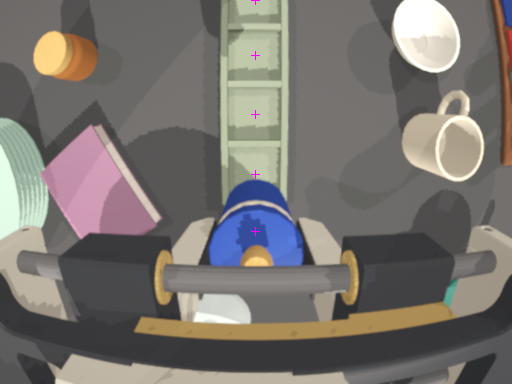

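The bay marks sit centred in the bays, at (254,115) and (254,55). Blue is held, but the width reads 47.2 to 47.8 rather than 46. I'll check for tilt in the side view before lowering.

```bash
python3 - <<'E'
from h import *
s=ctrl.read_camera("side");t=ctrl.read_camera("top")
print(ctrl.current_gripper_width(),np.array(ctrl.current_ft_torque()).round(3),np.array(ctrl.current_contact_force()).round(2),ctrl.current_dq())
a=cv2.resize(s["frame"][150:340,250:460],None,fx=2.5,fy=2.5,interpolation=2)
cv2.imwrite("pics/s1.png",a[:,:,::-1])
E
```

```text
47.54947569446725 [ 0.02  -0.159 -0.05 ] [ 0.89 -0.65 -2.38] [-3.59610219e-03  6.11507246e-04  5.89076153e-04 -2.39865299e-03
  3.66559734e-04 -6.58173551e-05]
```

View pics/s1.png

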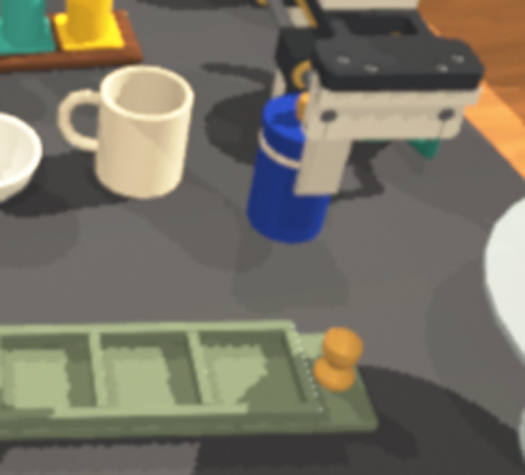

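```bash
python3 - <<'E'
from h import *
c=ctrl.read_camera("wrist");f=c["frame"]
I=np.eye(3);z=np.zeros(3)
h=cv2.cvtColor(f,cv2.COLOR_RGB2HSV)
m=cv2.inRange(h,(105,150,40),(130,255,255)); ys,xs=np.where(m); print('blue bbox',xs.min(),xs.max(),ys.min(),ys.max())
im=f[:,:,::-1].copy()
# expected silhouettes for untilted canister centred: bottom circle, lid circle, knob top
for hgt,r,col in((0,23,(0,255,255)),(77,24.5,(0,255,0)),(90,8,(255,255,255))):
    pts=[wproj(c,I,z,(r*np.cos(a),r*np.sin(a),22-hgt)) for a in np.linspace(0,2*np.pi,60)]
    cv2.polylines(im,[np.int32(np.round(np.array(pts)*1))],True,col,1)
cv2.imwrite("pics/w3.png",cv2.resize(im[160:300,170:350],None,fx=4,fy=4,interpolation=2))
print([ctrl.current_gripper_width() for _ in range(4)])
E
```

```text
blue bbox 209 511 0 264
[47.5522608263282, 47.5522608263282, 47.5522608263282, 47.5522608263282]
```

View pics/w3.png

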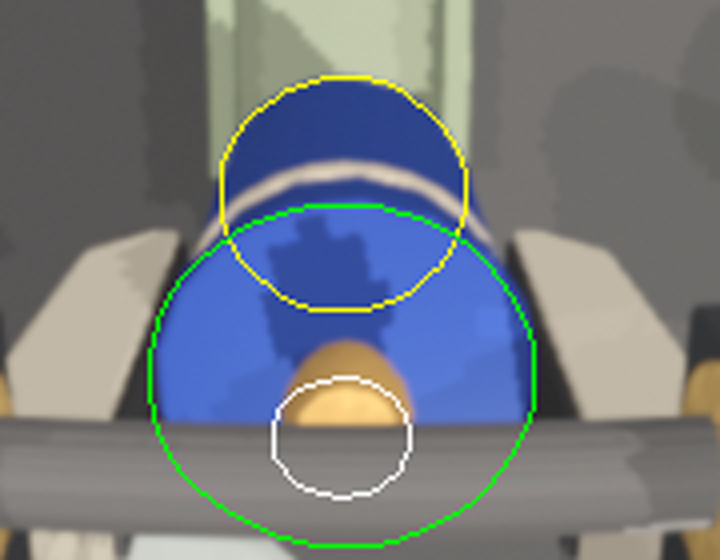

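The outlines for an upright, centred canister coincide with the picture: bottom rim at crop (343,75), lid edge at (343,205). Blue is straight in the grip, so I place it.

```bash
python3 - <<'E'
from h import *
place('blue'); release('blue')
s=ctrl.read_camera("side");t=ctrl.read_camera("top")
a=cv2.resize(s["frame"][210:340,170:410],None,fx=2.5,fy=2.5,interpolation=2)
cv2.imwrite("pics/s2.png",a[:,:,::-1])
wpic("w4",[(*v,24) for v in B.values()]+[(*B['blue'],100)])
print(ctrl.current_time())
E
```

```text
blue contact True [ 615.17816809 -251.95735299   32.03418392] [-0.77 -1.54  3.74] 12.2917
14.4333
```

View pics/s2.png

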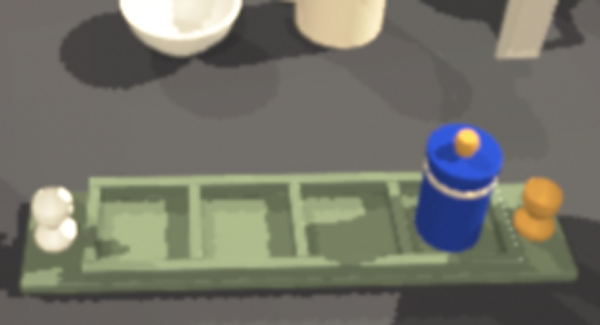

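View pics/w4.png

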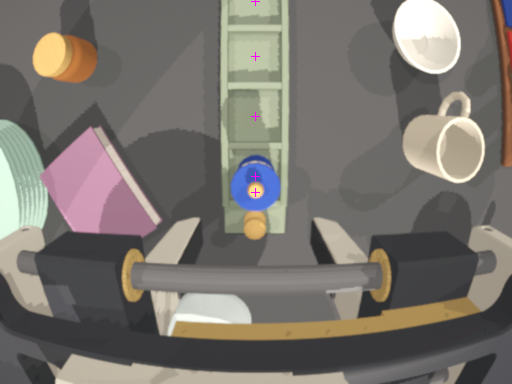

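Blue stands upright beside the brass finial. Its knob is on the expected mark (255,191), and contact came at TCP z 32.0, exactly as predicted for a 10 mm floor. Red next.

```bash
python3 - <<'E'
from h import *
ctrl.reach([*C['red'],180],rot(YR))
wpic("w5",[(*C[k],108) for k in('red','turq','yel')])
w=pick('red')
if abs(w-46.5)<3: place('red'); release('red')
ctrl.reach([*C['turq'],180],rot(YR))
wpic("w6",[(*C[k],108) for k in('turq','yel')])
t=ctrl.read_camera("top");s=ctrl.read_camera("side")
cv2.imwrite("pics/t6.png",t["frame"][:,:,::-1]); cv2.imwrite("pics/s6.png",s["frame"][:,:,::-1])
print(ctrl.current_time())
a=cv2.imread("pics/w6.png")[150:370,150:360];b=cv2.imread("pics/s6.png")[230:340,170:410]
a=cv2.resize(a,None,fx=1.8,fy=1.8);b=cv2.resize(b,(a.shape[1],int(b.shape[0]*a.shape[1]/b.shape[1])))
cv2.imwrite("pics/m6.png",np.vstack([a,b]))
E
```

```text
red width 47.65130495689629 dF [ 0.5   1.21 -4.42]
red contact True [ 546.40082385 -239.23520177   32.11611796] [-0.45 -1.93  3.33] 23.15
26.9
```

View pics/m6.png

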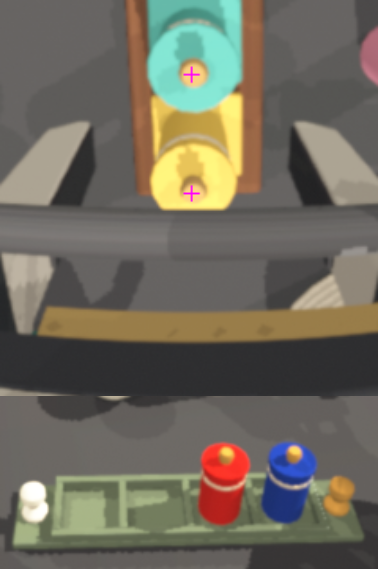

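Red stands upright in the bay next to blue. The marks for turquoise (crop 191,74) and yellow (191,192) lie on their knobs. Continuing with both.

```bash
python3 - <<'E'
from h import *
for k in('turq','yel'):
    if k=='yel': ctrl.reach([*C[k],180],rot(YR)); wpic("w7",[(*C[k],108)])
    w=pick(k)
    if abs(w-46.5)>3: print('bad grip');break
    place(k); release(k)
p=ctrl.current_ee_pos(); ctrl.movel([p[0],p[1],230])
wpic("w8",[(*v,100) for v in B.values()])
ctrl.reach([400,0,280],rot(YK)) 
t=ctrl.read_camera("top");s=ctrl.read_camera("side")
cv2.imwrite("pics/t8.png",t["frame"][:,:,::-1]); cv2.imwrite("pics/s8.png",s["frame"][:,:,::-1])
print(ctrl.current_time())
E
```

```text
turq width 47.475957810368826 dF [-0.41  1.28 -4.99]
turq contact True [ 477.52450938 -226.20830321   32.00388766] [ 0.32 -1.02  2.76] 33.775
yel width 47.64011216505302 dF [ 0.27 -0.83 -4.94]
yel contact True [ 408.73740524 -213.27680768   32.1044211 ] [1.63 2.16 3.12] 44.375
47.875
```

View pics/t8.png

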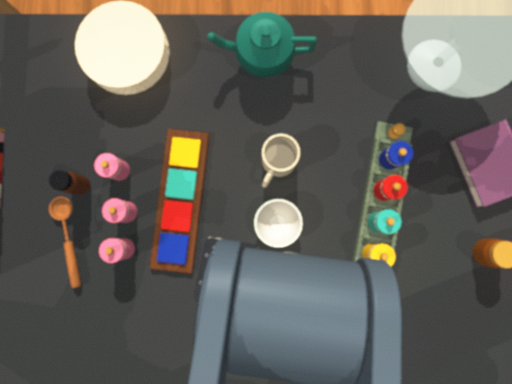

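View pics/s8.png

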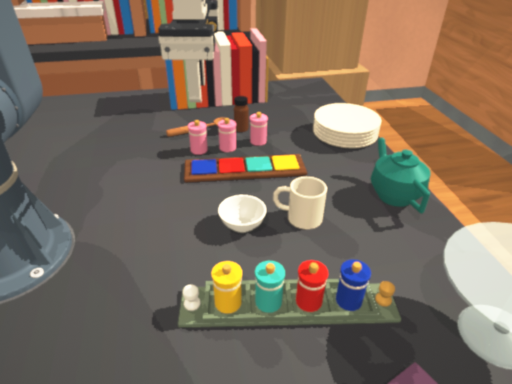

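View pics/w8.png

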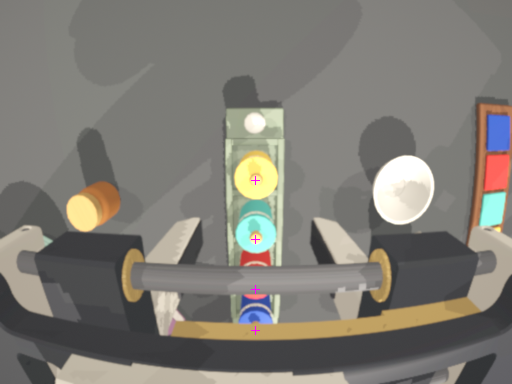

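All four stand upright: side-view lids at (228,272), (269,272), (312,272), (353,272), with yellow at the white finial and blue at the brass one. The coasters are empty and the pinks untouched. One last numeric check, then I hand in.

```bash
python3 - <<'E'
from h import *
T=ctrl.read_camera("top");S=ctrl.read_camera("side")
br=lambda f:cv2.inRange(cv2.cvtColor(f,cv2.COLOR_RGB2HSV),(10,80,90),(23,235,255))
mt,ms=br(T["frame"]),br(S["frame"])
for k,a,b in(('blue',(403,152),(355,265)),('red',(396,186),(313,266)),('turq',(388,222),(270,266)),('yel',(379,256),(227,266))):
    A=blob(0,mt,a,6);Bb=blob(0,ms,b,6)
    if A is None or Bb is None: print(k,A,Bb);continue
    p,e=tri(ray(T,A[0]),ray(S,Bb[0])); d=p[:2]-FB
    print(k,p.round(1),'err',round(e,1),'finial dist',round(np.linalg.norm(d),1),'off midline',round(d[0]*-U[1]+d[1]*U[0],1))
print(ctrl.current_contact_force(),np.abs(ctrl.current_dq()).max())
ctrl.sign_off(); print(ctrl.current_time())
E
```

```text
blue [ 614.9 -250.5   96.6] err 0.0 finial dist 60.1 off midline 1.2
red [ 546.6 -237.9   97.2] err 0.3 finial dist 129.6 off midline 1.1
turq [ 477.9 -225.5   95. ] err 0.9 finial dist 199.4 off midline 0.8
yel [ 409.2 -209.4   91.1] err 0.1 finial dist 269.9 off midline 4.2
[ 0.14305499 -1.11769678 -0.99695025] 0.005192805790629491
the job is handed in; nothing more can be done
the job is handed in; nothing more can be done
```

I moved all four canisters into the rack, upright and in row order from the brass finial: blue, red, turquoise, yellow. I then handed the job in at about 48 s, inside the 118 s limit; no verdict was reported.

| Canister | Distance from brass finial (target) | Offset from midline (limit 12 mm) |
|---|---|---|
| Blue | 60.1 mm (60) | 1.2 mm |
| Red | 129.6 mm (130) | 1.1 mm |
| Turquoise | 199.4 mm (200) | 0.8 mm |
| Yellow | 269.9 mm (270) | 4.2 mm |

- **Set-down:** contact came at TCP z 32.0–32.1 mm each time, as expected for the 10 mm bay floor. The wrist view showed the canisters in their bays.
- **Yellow is less certain:** its knob is hard to tell from its lid by colour. Its measured knob height was 91 mm against about 97 mm for the others, so the 4.2 mm is probably partly measurement error.
- **Small disagreements:** the gripper read about 47.5 mm on the 46 mm bodies, and triangulated heights before the moves were about 2 mm above the text. A wrist check of blue in the grip showed it centred and upright; I did not repeat that check for the other three.
- **Force reading at the end:** about 1.5 N with the arm clear of everything, which I take to be sensor drift.

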